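# Close the union nut of the table-top water filter: by hand, then with the spanner

## Task

The brass union nut on top of the water filter is loose. Turn it clockwise with the fingers until its white line stands in the yellow band on the filter's head and let go; then take the open-ended spanner, slip its jaw on the nut and tighten it until the nut stops with its white line at the red mark, not touching the nut with the fingers any more. Finally lay the spanner flat on the cork mat again without dropping it, and leave everything else on the table where it stands.

Things in the scene. Friction and masses are not known exactly. Their poses are not given: they have to be found in the camera images.
- water_filter: Fixed upright water filter: blue body, foot 120 mm across, white head 104 mm across, its flat top 88 mm above the table, with a painted yellow band and red mark at 27-47 mm from the axis. Origin: centre of the underside, z up. Directions in this frame, counter-clockwise from x: yellow band 3.42 to 3.78 rad, red mark 2.65 rad. A capped inlet sticks out 60 mm on +x, 74 mm up.
- union_nut (a joint): Angle of the brass hex union nut on its vertical axis, rad; grows clockwise seen from above. Starts between 0 and 0.9; yellow band (finger-tight) 1.6 to 2.0; hard stop at 2.75 (white line at the red mark), more than 2.6 is asked. Takes about 0.25 N m, stays where it is left, does not rise or sink. The white line points to 5.4 minus this angle in the filter's frame.
- nut_center (a point): Centre of the union nut, on its axis, 113 mm above the table; turns with it: z up, x to the middle of the flat with the white line (the line also crosses the nut's top). Nut 38 mm across flats, 43.9 over corners, 32 mm high (97 to 129 mm above the table); under it a 38 mm collar 5 mm high; a fixed tube 18 mm across rises through it to 146 mm above the table.
- spanner: Loose open-ended spanner, 188 mm, 0.2 kg, red handle, steel jaw, flat on the mat. Origin on its underside, z up, x along the handle to the jaw's mouth. Handle x -95 to 35 mm, 18 wide, 22 high; head x 16 to 93, 64.5 wide, 14 high, underside level with the handle's. Jaw 40.5 mm between parallel faces, open to +x, round prong tips, throat at x = 51.5. Play on the nut 0.13 rad either way.
- spanner_jaw (a point): Centre of the spanner's jaw, at (75, 0, 7) mm in the spanner's frame; meets the nut's axis when the jaw is fully on.
- cork_mat: Fixed cork mat, 150 mm (its x) by 240 mm (its y), 6 mm thick. Origin: centre of its underside. (Beyond y = 0.51 m, at the table's left side, stand a fixed fruit basket, two canisters and a jar, up to 145 mm high: bystanders.)
- pepper_mill: Loose light-brown wooden mill, 58 mm across, 170 mm high. Origin: centre of its underside. Bystander.
- salt_mill: Loose dark-brown wooden mill, 58 mm across, 170 mm high. Origin: centre of its underside. Bystander. Stands on the grey round place mat (fixed, 4 mm thick, 352 mm across).
- spice_jar_a: Loose spice jar with red cap, 45 mm across, 106 mm high. Origin: centre of its underside. Bystander.
- spice_jar_b: Loose spice jar with red cap, 45 mm across, 106 mm high. Origin: centre of its underside. Bystander. Stands on the grey round place mat (fixed, 4 mm thick, 352 mm across).
- espresso_cup: Loose white cup with handle, 58 by 87 mm, 56 mm high. Origin: centre of its underside. Bystander.
- tomato_tin: Loose low tin, 76 mm across, 58 mm high. Origin: centre of its underside. Bystander.
- oil_bottle: Loose green oil bottle, 62 mm across, 267 mm high. Origin: centre of its underside. Bystander.
- kitchen_roll: Fixed kitchen roll on its holder, 116 mm across, 300 mm high. Origin: centre of its underside. Bystander.

How it is judged (in metres and radians):
On the way, in this order (a step that is already met when the one before it is completed fails the run):
1. the nut has been turned into the yellow band and let go, before the spanner comes to it (value of joint union_nut between 1.6 and 2 rad and contact force between the fingers and union_nut below 0.1 N and horizontal distance between spanner_jaw and nut_center above 0.08 m), for 0.2 s.
2. with the spanner's jaw on it, the nut has been tightened to its stop (value of joint union_nut above 2.6 rad and distance between spanner_jaw and nut_center below 0.025 m), for 0.1 s.
At the end, for the whole second after the job is handed in: The nut stands at more than 2.6 rad (its stop is at 2.75), and the spanner lies still and flat (within 0.12 rad, right side up, underside no higher than 14 mm) on the cork mat, its middle (origin) within the mat's outline (value of joint union_nut above 2.6 rad and x of spanner in the frame of cork_mat between -0.075 and 0.075 m and y of spanner in the frame of cork_mat between -0.12 and 0.12 m and height (world z) of spanner below 0.014 m and angle between spanner's own z axis and vertical below 0.12 rad and linear speed of spanner below 0.02 m/s); the robot touches nothing.
It fails at once if the spanner is used on the nut before it is finger-tight (contact force between spanner and union_nut above 0.5 N and value of joint union_nut below 1.5 rad).
It fails at once if the nut is turned past the yellow band with the fingers (contact force between the fingers and union_nut above 0.5 N and value of joint union_nut above 2.1 rad).
It fails at once if the spanner is dropped (linear speed of spanner above 0.8 m/s and contact force between the fingers and spanner below 0.2 N).
It fails at once if a bystander is pushed more than 30 mm or knocked over (distance of any of pepper_mill, salt_mill, spice_jar_a, spice_jar_b, espresso_cup, tomato_tin, oil_bottle from where it was at the start of the episode above 0.03 m or angle between any of pepper_mill, salt_mill, spice_jar_a, spice_jar_b, espresso_cup, tomato_tin, oil_bottle's own z axis and vertical above 0.5 rad).
It also fails if it takes over 72 s, if anything falls off the work surface, if the arm or the gripper's body presses on something with over 40 N, if the wrist force passes 120 N, or if a joint passes its speed limit or range.

## Robot

A 6-joint arm with a two-finger parallel gripper is mounted at the origin on the work surface; the furniture and walls round the work are solid. World frame = base frame: x ahead of the robot, y to its left, z up, the work surface at z = 0. Lengths are in mm, angles in rad, forces in N, time in s.
With the tool pointing down it reaches from about 275 to 1000 mm from the base axis. Payload 8.4 kg.
Tool frame: the origin (TCP) lies on the centre line of the jaws, within the pads' length; the fingertips stand 14 mm ahead of it and the grasp point (between the pads) lies 5 mm behind it; z points along the fingers, y is the line along which they close (so a half turn about z gives the same grasp; the last joint's range is limited). The gripper opens to 85 mm and grips with 20 to 120 N. Pads are 22 mm wide; open, the fingers measure 114 mm over their backs; the gripper's body (76 mm by 85 mm) begins 54 mm behind the grasp point. The pads swing forward as they close: fully open they stand 13 mm farther back than shut.
Start: joints at [1.275, 0.353, 1.633, -0, 1.155, -0.002], TCP at [180.993, 598.222, 245.281] pointing down, gripper open.
Joint ranges: [-2.63, 2.63], [-0.92, 2.1], [0.06, 2.66], [-1.3, 4.44], [0, 2.69], [-3.02, 3.02]. Speed limits (rad/s): [2.22, 2.22, 2.79, 3.14, 3.14, 3.14].

## Interface

Orientations are given as [roll, pitch, yaw] about the fixed x, y, z axes, in that order (R = Rz(yaw) Ry(pitch) Rx(roll)).
In Python, from rig import r gives the robot as it stands.
- The arm moves only by the tool step_arm, never from a script. Its argument "plan" is text: rows parted by semicolons, each of 7 numbers parted by spaces: the turn, a rotation vector about the world's x, y, z in degrees, then the shift along the world's x, y, z in mm, then the closure in counts, from 0 (fully open) to 255 (shut). In form: rx ry rz x y z hand; .... A call has 1 to 8 rows; each row is the pose to reach, as a shift and turn from the pose commanded when the call began; what a row does not reach only later rows make up. A row lasts 1/10 s, in which the tool goes at most 50 mm and 8.59 degrees, less where a joint would pass 70% of its speed; a pose out of reach is approached as far as the arm can. A call with a gripper value outside its range is refused whole. The fingers move at their own pace and stop on an object; "force" is the grip in N (left out, the last holds). Time passes only in rows, so rows that repeat a pose let the fingers close. It gives the time, the measured TCP pose, the force, the opening and the grip force at its end, in the units of the state.
- r.sense(): the state, without advancing time (a new reading comes with each control period).
- r.grab_frame(name): name is "scene" or "top"; returns (picture, depth): 384x512x3 uint8, red, green, blue; 384x512 float32, mm along the optical axis (not along the pixel's ray), 0 where there is no reading.
- r.get_calibration(name): a dict with "K" (3x3 intrinsics, pixels), "world_from_camera" (4x4, takes a point from camera to world coordinates). Camera axes: x right, y down, z forward; pixel columns grow to the right and rows downward; lengths in mm; the calibration is good to about 2 mm. A picture is of the moment at which its call begins. get_calibration takes no time and is no camera call.
- r.sign_off(): hands the job in; it is judged then, once.
The state is a dict: "clock": time; "qpos": joint angles; "qvel": joint speeds; "joint_efforts": joint torques, N m; "eef_pos": TCP position; "tcp_rot": TCP orientation; "contact_force": force on the tool from outside, world axes, zero at the start; "wrist_torque": the same for the moment, N m; "opening": opening from 0.0 (shut) to 1.0 (fully open); "grasp_force": force on a finger pad.
Only numpy, scipy, OpenCV 4.12 (cv2) and the standard library are available. Lean on these libraries where they do the work, as an engineer would, in place of code of your own. Each camera call takes 0.05 s, during which the arm holds its last target. There are 200 camera calls.

## Working session

There is one attempt and no reset: what is moved stays moved. The work goes in short steps, Python scripts to look and compute and a tool call to move; the robot and the scene stay as the last step left them, time stands still between calls to the robot, and variables do not carry over. Pictures are saved under pics/ and viewed, at most 10 in all, crops included, and the job is handed in when it is done.

Besides the shell and the picture viewer there is one more tool, called after "Request:" as name(argument=value, ...) on one line, values as JSON. step_arm: Moves the arm, as the interface text tells. Its arguments: {"type":"object","properties":{"plan":{"type":"string"},"force":{"type":"number"}},"required":["plan"]}

```bash
ls; mkdir -p pics; cat > h.py <<'E'
import numpy as np, cv2
from rig import r
def grab(n,fn=None):
    p,d=r.grab_frame(n)
    if fn: cv2.imwrite('pics/'+fn,p[:,:,::-1])
    return p,d
def pts(n,d):
    c=r.get_calibration(n);K=np.array(c['K']);T=np.array(c['world_from_camera'])
    v,u=np.mgrid[:d.shape[0],:d.shape[1]]
    P=np.stack([(u-K[0,2])/K[0,0]*d,(v-K[1,2])/K[1,1]*d,d],-1)
    return P@T[:3,:3].T+T[:3,3]
def plane(n,uv,z):
    c=r.get_calibration(n);K=np.array(c['K']);T=np.array(c['world_from_camera'])
    uv=np.atleast_2d(uv).astype(float)
    D=np.c_[(uv[:,0]-K[0,2])/K[0,0],(uv[:,1]-K[1,2])/K[1,1],np.ones(len(uv))]@T[:3,:3].T
    return T[:3,3]+D*((z-T[2,3])/D[:,2])[:,None]
E
python3 - <<'E'
from h import *
a,da=grab('scene','s0.png');b,db=grab('top','t0.png')
np.savez('f0.npz',a=a,da=da,b=b,db=db)
for n in('scene','top'):
    c=r.get_calibration(n);print(n,np.round(c['K'],1).tolist(),np.round(c['world_from_camera'],3).tolist())
print(r.sense())
E
```

```text
pics
scene [[367.5, 0.0, 253.6], [0.0, 367.5, 190.1], [0.0, 0.0, 1.0]] [[-0.428, -0.378, 0.821, -613.486], [-0.903, 0.155, -0.4, 748.549], [0.024, -0.913, -0.408, 619.185], [0.0, 0.0, 0.0, 1.0]]
top [[438.4, 0.0, 251.2], [0.0, 438.4, 187.0], [0.0, 0.0, 1.0]] [[-0.009, -0.994, 0.11, 294.328], [-1.0, 0.009, 0.001, 265.012], [-0.002, -0.11, -0.994, 1333.242], [0.0, 0.0, 0.0, 1.0]]
{'clock': 0.1, 'qpos': array([ 1.27463820e+00,  3.53582833e-01,  1.63404077e+00, -5.23764532e-06,
        1.15521250e+00, -2.41423193e-03]), 'qvel': array([ 4.62884315e-04, -2.19022384e-05, -1.65792281e-03,  7.58891336e-04,
        7.34848000e-04,  2.60372606e-03]), 'joint_efforts': array([-1.65444771e-04, -6.06356549e+01, -3.42821181e+01,  3.84543273e-05,
        4.06183710e-03, -7.36502528e-06]), 'eef_pos': array([180.85344315, 597.84038968, 244.64241208]), 'tcp_rot': array([-3.14034919e+00,  1.78719576e-06,  2.84785088e+00]), 'contact_force': array([-0.78998021, -0.3559797 ,  0.24568349]), 'wrist_torque': array([-0.03023099,  0.01488291,  0.03668298]), 'grasp_force': 0.0, 'opening': 1.0025580947873318}
```

View pics/s0.png

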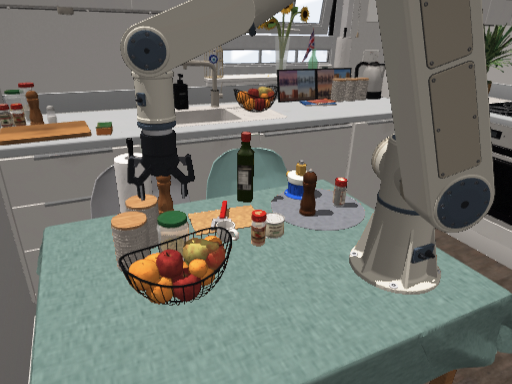

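View pics/t0.png

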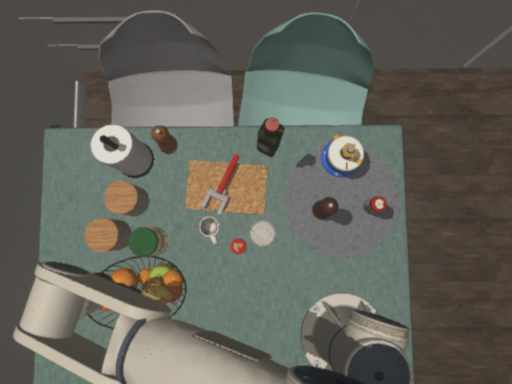

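The top view shows the filter at about (345,152). The spanner lies on the cork mat with its handle end at (236,157) and its jaw at (215,202). The mills, jars, cup, tin and bottle stand around them.

```bash
cat > m0.py <<'E'
from h import *
f=np.load('f0.npz');b=f['b'];P=pts('top',f['db'])
A=cv2.resize(b[122:182,310:380],None,fx=8,fy=8,interpolation=cv2.INTER_CUBIC);B=cv2.resize(b[145:225,180:275],None,fx=6,fy=6,interpolation=cv2.INTER_CUBIC)
H=max(A.shape[0],B.shape[0]);W=A.shape[1]+B.shape[1]
o=np.zeros((H,W,3),np.uint8);o[:A.shape[0],:A.shape[1]]=A;o[:B.shape[0],A.shape[1]:]=B
o=cv2.resize(o,None,fx=.7,fy=.7);cv2.imwrite('pics/c0.png',o[:,:,::-1]);print(o.shape)
for n,(u,v) in dict(nuttop=(349,152),head=(335,152),mat=(198,175),handle=(230,175),jaw=(212,195),pepper=(160,132),cup=(208,226),jarA=(238,245),tin=(262,233),oil=(272,124),salt=(324,207),jarB=(378,204),roll=(112,143),table=(300,260)).items():
    print(n,np.round(P[v,u]))
hsv=cv2.cvtColor(b,cv2.COLOR_RGB2HSV)
red=((hsv[...,0]<8)|(hsv[...,0]>172))&(hsv[...,1]>150)&(hsv[...,2]>80)
reg=np.zeros_like(red);reg[150:200,190:260]=1
v,u=np.nonzero(red&reg);print('red',len(u),np.median(P[v,u,2]))
q=plane('top',np.c_[u,v],28);c=q.mean(0);_,_,Vt=np.linalg.svd(q-c);t=(q-c)@Vt[0];print(c,Vt[0],t.min(),t.max())
cork=(hsv[...,0]>8)&(hsv[...,0]<22)&(hsv[...,1]>90)&(hsv[...,2]>110)
cork[:150]=0;cork[220:]=0;cork[:,:180]=0;cork[:,275:]=0
v,u=np.nonzero(cork);print('cork',len(u),np.median(P[v,u,2]))
rc=cv2.minAreaRect(plane('top',np.c_[u,v],6)[:,:2].astype(np.float32));print(rc)
# head: white
wh=(hsv[...,1]<60)&(hsv[...,2]>170);wh[:130]=0;wh[180:]=0;wh[:,:320]=0;wh[:,370:]=0
v,u=np.nonzero(wh);print('white',np.median(P[v,u,2]));print(cv2.minEnclosingCircle(plane('top',np.c_[u,v],88)[:,:2].astype(np.float32)))
bl=(hsv[...,0]>100)&(hsv[...,0]<130)&(hsv[...,1]>120);bl[:130]=0;bl[185:]=0;bl[:,:310]=0;bl[:,375:]=0
v,u=np.nonzero(bl);print('blue',cv2.minEnclosingCircle(plane('top',np.c_[u,v],5)[:,:2].astype(np.float32)),np.percentile(P[v,u,2],[5,50,95]))
E
python3 m0.py
```

```text
(336, 791, 3)
nuttop [522.  -7. 132.]
head [531.  24.  90.]
mat [479. 428.   7.]
handle [476. 330.  24.]
jaw [416. 384.  19.]
pepper [578. 514. 157.]
cup [324. 398.   6.]
jarA [268. 304. 105.]
tin [301. 236.  57.]
oil [568. 213. 272.]
salt [368.  71. 157.]
jarB [378. -88. 108.]
roll [528. 615. 251.]
table [220. 121.  -1.]
red 228 27.731589982366586
[478.98949519 337.20323391  28.        ] [-0.90025725  0.43535834 -0.        ] -62.65330772257354 61.66955169002232
cork 3113 5.843206469168081
((442.3935546875, 342.752685546875), (238.27943420410156, 147.0664825439453), 85.08763885498047)
white 87.47722419414231
((529.130126953125, -6.952992916107178), 49.95901870727539)
blue ((528.1576538085938, -5.49732780456543), 57.889442443847656) [ 5.15291049  9.81021227 15.23077162]
```

View pics/c0.png

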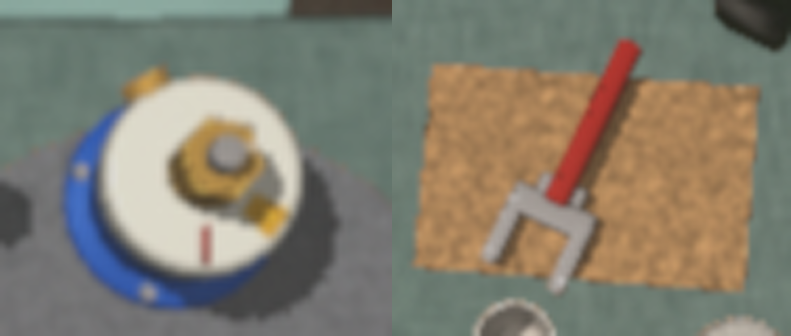

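Close up, the red mark is at crop (206,245), the yellow band at (270,215) and the inlet at (147,85). The spanner lies clear, handle pointing up-right. Next I'll work out the filter's yaw and the nut's hexagon phase.

```bash
cat > m1.py <<'E'
from h import *
f=np.load('f0.npz');b=f['b'];hsv=cv2.cvtColor(b,cv2.COLOR_RGB2HSV);P=pts('top',f['db'])
C=np.array([529,-6.2])
def m(mask,box,z):
    k=np.zeros(mask.shape,bool);k[box[0]:box[1],box[2]:box[3]]=1
    v,u=np.nonzero(mask&k);q=plane('top',np.c_[u,v],z)[:,:2];return q,P[v,u]
hh,s,vv=[hsv[...,i].astype(int) for i in range(3)]
red=((hh<10)|(hh>170))&(s>70)
q,p=m(red,(160,172,340,352),88);c=q.mean(0)-C;print('red',len(q),c,np.hypot(*c),'psi',(np.arctan2(c[1],c[0])-2.65)%6.283)
yel=(hh>17)&(hh<28)&(s>150)&(vv>170)
q,p=m(yel,(156,166,352,364),88);c=q.mean(0)-C;print('yel',len(q),c,np.hypot(*c),'psi',(np.arctan2(c[1],c[0])-3.6)%6.283)
q,p=m((hh>10)&(hh<28)&(s>110),(130,142,330,341),82);c=q.mean(0)-C;print('inlet',len(q),c,np.hypot(*c),'psi',np.arctan2(c[1],c[0])%6.283,p[:,2].mean())
# nut: depth mask 120..136
z=P[...,2];k=(z>122)&(z<136);q,p=m(k,(135,165,335,362),129);print('nut',len(q),p[:,:2].mean(0),p[:,2].mean(),cv2.minAreaRect(q.astype(np.float32)))
q2,p2=m(z>140,(135,165,335,362),146);print('tube',len(q2),q2.mean(0),p2[:,2].mean())
cv2.imwrite('pics/c1.png',np.hstack([cv2.resize(b[135:165,332:366],None,fx=14,fy=14,interpolation=cv2.INTER_CUBIC),]) [:,:,::-1])
o=f['a'][160:215,280:320];cv2.imwrite('pics/c2.png',cv2.resize(o,None,fx=10,fy=10)[:,:,::-1])
hz=P[...,2];
for u in (250,290,330,370):print(u,[tuple(np.round(P[v,u]).astype(int)) for v in (20,40,70,100)])
E
python3 m1.py
```

```text
red 5 [-36.16620866  -0.54507372] 36.17031592762199 psi 0.5064775591666928
yel 8 [-24.12935878 -35.79341412] 43.16705281954939 psi 0.5190529948278861
inlet 18 [48.87014582 25.91935162] 55.318206231893136 psi 0.487648870029923 84.44230711667774
nut 134 [528.96651343  -7.35836158] 128.8340494524723 ((529.953369140625, -8.908042907714844), (41.72996139526367, 36.81924057006836), 89.46965789794922)
tube 33 [530.3314149   -8.69499115] 145.5153869799798
250 [(np.int64(1042), np.int64(265), np.int64(-125)), (np.int64(1040), np.int64(266), np.int64(-277)), (np.int64(892), np.int64(267), np.int64(-205)), (np.int64(801), np.int64(268), np.int64(-272))]
290 [(np.int64(940), np.int64(144), np.int64(73)), (np.int64(941), np.int64(132), np.int64(-66)), (np.int64(902), np.int64(119), np.int64(-235)), (np.int64(807), np.int64(115), np.int64(-296))]
330 [(np.int64(948), np.int64(20), np.int64(55)), (np.int64(929), np.int64(3), np.int64(-44)), (np.int64(887), np.int64(-23), np.int64(-198)), (np.int64(802), np.int64(-35), np.int64(-283))]
370 [(np.int64(1041), np.int64(-156), np.int64(-132)), (np.int64(1042), np.int64(-199), np.int64(-293)), (np.int64(835), np.int64(-131), np.int64(-69)), (np.int64(942), np.int64(-313), np.int64(-735))]
```

View pics/c1.png

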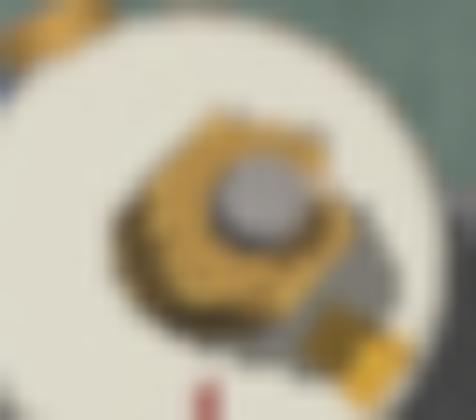

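Request:
step_arm(plan="0 0 0 0 0 80 0; 0 0 0 0 0 80 0; 0 0 -23 348 -606 80 0; 0 0 -23 348 -606 80 0; 0 0 -23 348 -606 80 0; 0 0 -23 348 -606 80 0; 0 0 -23 348 -606 80 0; 0 0 -23 348 -606 80 0", force=40)

```text
clock: 0.9
eef_pos: [330.8, 336.1, 325.1]
tcp_rot: [-3.141, 0.0, 2.447]
contact_force: [1.5, -0.1, 0.3]
opening: 1.003
grasp_force: 0.0
```

```bash
cat > st.py <<'E'
from h import *
s=r.sense();print(round(s['clock'],2),np.round(s['eef_pos'],1),np.round(np.degrees(s['tcp_rot']),2),'q',np.round(s['qpos'],2),'F',np.round(s['contact_force'],1),'T',np.round(s['wrist_torque'],2),'op',round(s['opening'],3),'g',round(float(s['grasp_force']),1))
E
python3 st.py
```

```text
0.9 [330.8 336.1 325.1] [-1.7999e+02  1.0000e-02  1.4019e+02] q [ 0.79  0.03  1.85 -0.    1.26 -0.09] F [ 1.5 -0.1  0.3] T [-0.   -0.04  0.01] op 1.003 g 0.0
```

Request:
step_arm(plan="0 0 0 199 -345 0 0; 0 0 0 199 -345 0 0; 0 0 0 199 -345 0 0; 0 0 0 199 -345 0 0; 0 0 0 199 -345 0 0; 0 0 0 199 -345 0 0; 0 0 0 199 -345 0 0; 0 0 0 199 -345 0 0")

```text
clock: 1.7
eef_pos: [529.9, -9.1, 325.1]
tcp_rot: [-3.142, -0.0, 2.446]
contact_force: [0.2, 1.1, -0.6]
opening: 1.0
grasp_force: 0.0
```

Request:
step_arm(plan="0 0 0 0 0 -50 0; 0 0 0 0 0 -50 0; 0 0 0 0 0 -50 0")

```text
clock: 2.0
eef_pos: [528.4, -6.8, 274.9]
tcp_rot: [-3.14, -0.003, 2.446]
contact_force: [0.4, 0.4, 0.6]
opening: 0.999
grasp_force: 0.0
```

```bash
python3 st.py; python3 -c "
from h import *
p,d=grab('scene');P=pts('scene',d)
o=p[120:225,250:355];cv2.imwrite('pics/c3.png',cv2.resize(o,None,fx=5,fy=5,interpolation=cv2.INTER_CUBIC)[:,:,::-1])"
```

```text
2.0 [528.4  -6.8 274.9] [-1.7989e+02 -1.5000e-01  1.4016e+02] q [-0.02  0.18  1.8   0.    1.17 -0.89] F [0.4 0.4 0.6] T [ 0.01 -0.03 -0.02] op 0.999 g 0.0
```

View pics/c3.png

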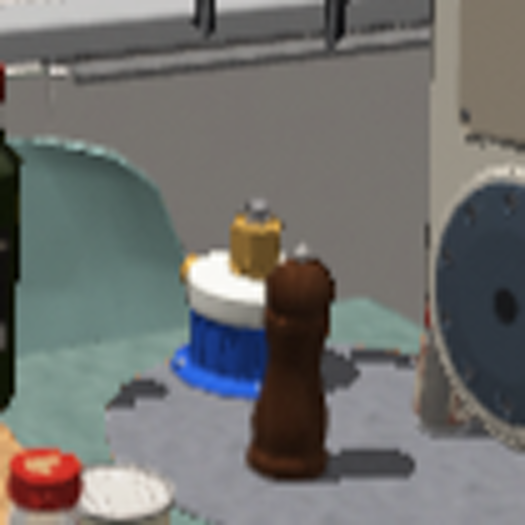

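The scene view shows the nut at crop (256,245) and the tube top at (258,207), both clear of the salt mill. The gripper is above, out of frame. I'll check the axis from this second view, then descend.

```bash
python3 -c "
from h import *
print(plane('scene',[[301.6,161.3],[301.3,164.5]],146), plane('scene',[301.2,168],129))
p,d=r.grab_frame('scene');P=pts('scene',d);k=(P[...,0]>490)&(P[...,0]<570)&(abs(P[...,1]+7)<40)&(P[...,2]>100)&(P[...,2]<135);print(k.sum(),P[k].mean(0),P[k][:,1].min(),P[k][:,1].max(),P[k][:,2].max())
k=(P[...,0]>490)&(P[...,0]<570)&(abs(P[...,1]+7)<70)&(P[...,2]>84)&(P[...,2]<91);print(k.sum(),P[k][:,2].mean(),P[k][:,:2].min(0),P[k][:,:2].max(0))
"
```

```text
[[514.8509086   -4.68982096 146.        ]
 [484.41223783  15.79985382 146.        ]] [[490.68701437  10.76586781 129.        ]]
95 [516.27694017  -3.32973127 118.19468993] -32.96434103666513 11.275232792670295 134.7213449301732
80 86.94005955877556 [491.61297816 -53.31884167] [569.72225225  42.06227233]
```

Request:
step_arm(plan="0 0 0 0 0 -50 0; 0 0 0 0 0 -100 0; 0 0 0 0 0 -130 0; 0 0 0 0 0 -150 0; 0 0 0 0 0 -163 0; 0 0 0 0 0 -163 0")

```text
clock: 2.7
eef_pos: [529.4, -6.3, 112.2]
tcp_rot: [-3.141, -0.0, 2.448]
contact_force: [0.2, -0.0, 0.1]
opening: 1.002
grasp_force: 0.0
```

```bash
python3 st.py
```

```text
2.7 [529.4  -6.3 112.2] [-1.7998e+02 -2.0000e-02  1.4023e+02] q [-0.01  0.38  1.95  0.    0.82 -0.89] F [ 0.2 -0.   0.1] T [-0.01  0.01 -0.04] op 1.002 g 0.0
```

Request:
step_arm(plan="0 0 0 0 0 0 230; 0 0 0 0 0 0 230; 0 0 0 0 0 0 230; 0 0 0 0 0 0 230; 0 0 0 0 0 0 230; 0 0 0 0 0 0 230; 0 0 0 0 0 0 230; 0 0 0 0 0 0 230", force=40)

```text
clock: 3.5
eef_pos: [527.4, -9.3, 113.4]
tcp_rot: [-3.137, -0.001, 2.447]
contact_force: [-10.9, -15.1, 17.4]
opening: 0.442
grasp_force: 38.1
```

```bash
python3 st.py
```

```text
3.5 [527.4  -9.3 113.4] [-1.7972e+02 -3.0000e-02  1.4021e+02] q [-0.02  0.37  1.95 -0.    0.82 -0.89] F [-10.9 -15.1  17.4] T [-2.37  1.86 -0.11] op 0.442 g 38.1
```

Request:
step_arm(plan="0 0 0 -2 -3 1 230; 0 0 -8 -2 -3 1 230; 0 0 -16 -2 -3 1 230; 0 0 -24 -2 -3 1 230; 0 0 -32 -2 -3 1 230; 0 0 -40 -2 -3 1 230; 0 0 -48 -2 -3 1 230; 0 0 -55 -2 -3 1 230")

```text
clock: 4.3
eef_pos: [529.2, -8.8, 113.7]
tcp_rot: [3.138, -0.002, 1.481]
contact_force: [7.7, 7.0, -10.4]
opening: 0.437
grasp_force: 42.7
```

```bash
python3 st.py;python3 -c "
from h import *
p,d=grab('top','t3.png');o=p[135:165,332:366];cv2.imwrite('pics/c4.png',cv2.resize(p[120:180,310:380],None,fx=7,fy=7,interpolation=cv2.INTER_CUBIC)[:,:,::-1])"
```

```text
4.3 [529.2  -8.8 113.7] [ 1.7978e+02 -1.2000e-01  8.4840e+01] q [-0.02  0.37  1.95  0.    0.81  0.07] F [  7.7   7.  -10.4] T [ 1.27 -0.97  0.34] op 0.437 g 42.7
```

Request:
step_arm(plan="0 0 0 0 0 0 0; 0 0 0 0 0 0 0; 0 0 0 0 0 0 0; 0 0 0 0 0 0 0; 0 0 0 0 0 40 0; 0 0 0 0 0 90 0; 0 0 0 0 0 140 0; 0 0 0 0 0 190 0")

```text
clock: 5.15
eef_pos: [526.9, -10.0, 305.4]
tcp_rot: [-3.142, 0.0, 1.486]
contact_force: [0.9, -0.4, -0.9]
opening: 1.004
grasp_force: 0.0
```

Request:
step_arm(plan="0 0 0 -50 50 20 0; 0 0 0 -80 100 20 0; 0 0 0 -80 150 20 0; 0 0 0 -80 200 20 0")

```text
clock: 5.55
eef_pos: [448.1, 164.5, 324.0]
tcp_rot: [3.14, -0.001, 1.485]
contact_force: [1.5, -0.1, -0.1]
opening: 0.995
grasp_force: 0.0
```

```bash
python3 st.py;python3 -c "
from h import *
p,d=grab('top','t4.png');cv2.imwrite('pics/c4.png',cv2.resize(p[120:180,310:380],None,fx=7,fy=7,interpolation=cv2.INTER_CUBIC)[:,:,::-1])"
```

```text
5.55 [448.1 164.5 324. ] [ 1.7991e+02 -3.0000e-02  8.5110e+01] q [ 0.35  0.04  1.84 -0.    1.25  0.43] F [ 1.5 -0.1 -0.1] T [ 0.01 -0.01 -0.01] op 0.995 g 0.0
```

View pics/c4.png

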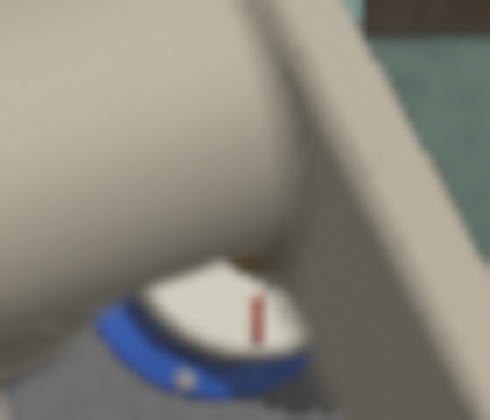

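The arm hides the nut in this view; only the red mark shows, at (258,320). I'll check the nut later and go to the spanner now.

Request:
step_arm(plan="0 0 69 44 166 0 0; 0 0 69 44 166 0 0; 0 0 69 44 166 0 0; 0 0 69 44 166 0 0; 0 0 69 44 166 0 0; 0 0 69 44 166 0 0; 0 0 69 44 166 0 0; 0 0 69 44 166 0 0")

```text
clock: 6.4
eef_pos: [493.5, 329.4, 322.9]
tcp_rot: [-3.141, -0.0, 2.693]
contact_force: [-0.1, 0.3, 1.0]
opening: 0.996
grasp_force: 0.0
```

Request:
step_arm(plan="0 0 0 0 0 -50 0; 0 0 0 0 0 -100 0; 0 0 0 0 0 -100 0")

```text
clock: 6.7
eef_pos: [490.0, 327.0, 217.0]
tcp_rot: [-3.132, -0.006, 2.686]
contact_force: [-0.3, -0.2, 0.1]
opening: 1.002
grasp_force: 0.0
```

```bash
python3 st.py;python3 -c "
from h import *
a,da=grab('scene');b,db=grab('top')
np.savez('f1.npz',a=a,da=da,b=b,db=db)
A=cv2.resize(a[190:245,180:270],None,fx=5,fy=5,interpolation=cv2.INTER_CUBIC)[:,:,::-1]
B=cv2.resize(b[125:195,310:380],None,fx=4,fy=4,interpolation=cv2.INTER_CUBIC)[:,:,::-1]
o=np.zeros((300,750,3),np.uint8);o[:275,:450]=A;o[:280,455:735]=B;cv2.imwrite('pics/c5.png',o)"
```

```text
6.7 [490. 327. 217.] [-179.45   -0.32  153.92] q [ 0.59  0.33  1.73 -0.    1.09 -0.53] F [-0.3 -0.2  0.1] T [0.02 0.03 0.07] op 1.002 g 0.0
```

View pics/c5.png

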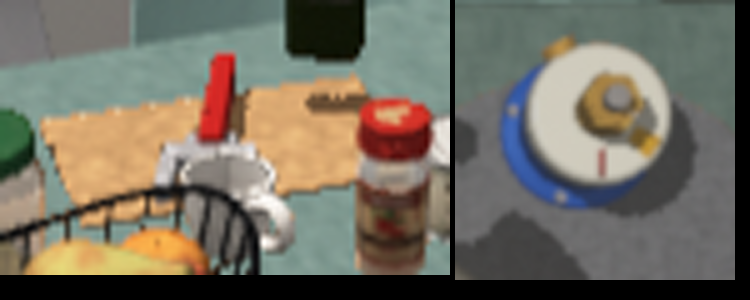

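The spanner lies undisturbed, with its red handle at crop (218,97). The top view shows the nut and the yellow band at (645,143). I'll check the handle's height and position from the scene view, plus the nut's white line.

```bash
python3 -c "
from h import *
f=np.load('f1.npz');a=f['a'];P=pts('scene',f['da'])
h=cv2.cvtColor(a,cv2.COLOR_RGB2HSV);k=((h[...,0]<8)|(h[...,0]>172))&(h[...,1]>150);m=np.zeros(k.shape,bool);m[198:220,216:232]=1
v,u=np.nonzero(k&m);p=P[v,u];t=p[:,2]>25;print(len(u),np.percentile(p[:,2],[5,50,95]),p[t].mean(0))
# end top of handle triangulated: rows of the first red
uv=np.c_[u,v];e=uv[uv[:,1]<=202];q=plane('scene',e,28);print(e.min(0),q.mean(0))
c0=np.array([479,337.2]);d=np.array([-.9003,.4354]);n=np.array([-.4354,-.9003]);print('lateral/along',((p[t][:,:2]-c0)@n).mean(),((p[t][:,:2]-c0)@d).min(),((p[t][:,:2]-c0)@d).max())
b=f['b'];s=cv2.cvtColor(b,cv2.COLOR_RGB2HSV)[140:164,338:364]
for z,th in((129,1.806),):
  c=r.get_calibration('top');T=np.array(c['world_from_camera']);K=np.array(c['K'])
  for deg in range(0,360,20):
    o=[]
    for R in(12,15,17):
      w=np.array([529.3+R*np.cos(np.radians(deg)),-8.5+R*np.sin(np.radians(deg)),z]);x=T[:3,:3].T@(w-T[:3,3]);x=K@x/x[2];o.append(b[int(round(x[1])),int(round(x[0]))].tolist())
    print(deg,o)
"
```

```text
92 [19.94792226 26.6674348  28.62317391] [471.39390205 337.93301639  27.01449287]
[222 201] [524.07549083 312.60256643  28.        ]
lateral/along 2.6517603938022942 -58.72753869699999 66.53150045604814
0 [[162, 130, 79], [171, 141, 86], [171, 141, 86]]
20 [[151, 124, 86], [165, 129, 68], [167, 133, 75]]
40 [[161, 127, 70], [165, 129, 68], [158, 125, 74]]
60 [[153, 122, 72], [166, 130, 69], [167, 134, 73]]
80 [[167, 131, 70], [168, 132, 69], [161, 128, 68]]
100 [[167, 130, 69], [155, 121, 65], [146, 115, 62]]
120 [[156, 123, 67], [163, 127, 68], [145, 114, 61]]
140 [[158, 124, 67], [156, 123, 65], [156, 123, 65]]
160 [[163, 128, 68], [162, 127, 67], [162, 127, 68]]
180 [[162, 127, 68], [152, 118, 64], [129, 102, 57]]
200 [[158, 123, 66], [157, 124, 66], [170, 136, 73]]
220 [[121, 97, 61], [163, 132, 78], [163, 132, 78]]
240 [[107, 94, 74], [121, 103, 74], [149, 135, 114]]
260 [[107, 90, 61], [132, 108, 61], [132, 108, 61]]
280 [[132, 110, 76], [151, 125, 77], [151, 125, 77]]
300 [[144, 131, 115], [166, 138, 84], [183, 161, 118]]
320 [[151, 131, 102], [160, 130, 84], [163, 131, 78]]
340 [[147, 133, 114], [159, 131, 85], [172, 142, 92]]
```

Request:
step_arm(plan="0 0 0 0 0 0 0; 0 0 0 0 0 -50 0; 0 0 0 0 0 -100 0; 0 0 0 0 0 -140 0; 0 0 0 0 0 -160 0; 0 0 0 0 0 -180 0; 0 0 0 0 0 -180 0; 0 0 0 0 0 -180 0")

```text
clock: 7.6
eef_pos: [494.9, 330.4, 44.9]
tcp_rot: [3.139, 0.001, 2.686]
contact_force: [-0.7, -0.3, 0.2]
opening: 1.002
grasp_force: 0.0
```

```bash
python3 st.py
```

```text
7.6 [494.9 330.4  44.9] [1.7987e+02 7.0000e-02 1.5392e+02] q [ 0.59  0.56  1.84  0.    0.75 -0.53] F [-0.7 -0.3  0.2] T [ 0.   -0.09  0.01] op 1.002 g 0.0
```

Request:
step_arm(plan="0 0 0 -1 -2 -12 0; 0 0 0 -1 -2 -23 0; 0 0 0 -1 -2 -23 0; 0 0 0 -1 -2 -23 100; 0 0 0 -1 -2 -23 160; 0 0 0 -1 -2 -23 240; 0 0 0 -1 -2 -23 240; 0 0 0 -1 -2 -23 240", force=60)

```text
clock: 8.4
eef_pos: [492.9, 327.7, 20.6]
tcp_rot: [3.141, 0.0, 2.686]
contact_force: [1.3, -0.8, -0.6]
opening: 0.196
grasp_force: 58.6
```

Request:
step_arm(plan="0 0 0 0 0 0 240; 0 0 0 0 0 0 240; 0 0 0 0 0 0 240; 0 0 0 0 0 0 240")

```text
clock: 8.8
eef_pos: [492.9, 327.7, 20.5]
tcp_rot: [3.141, 0.0, 2.686]
contact_force: [-0.9, 0.5, 4.9]
opening: 0.198
grasp_force: 60.9
```

```bash
python3 st.py
```

```text
8.8 [492.9 327.7  20.5] [1.7996e+02 2.0000e-02 1.5392e+02] q [ 0.58  0.59  1.85  0.    0.7  -0.53] F [-0.9  0.5  4.9] T [-0.07  0.11 -0.  ] op 0.198 g 60.9
```

Request:
step_arm(plan="0 0 0 0 0 20 240; 0 0 0 0 0 60 240; 0 0 0 0 0 110 240; 0 0 0 0 0 160 240; 0 0 0 0 0 210 240; 0 0 0 0 0 260 240; 0 0 0 0 0 310 240; 0 0 0 0 0 310 240")

```text
clock: 9.6
eef_pos: [495.0, 329.1, 337.5]
tcp_rot: [3.132, 0.006, 2.686]
contact_force: [0.8, 0.4, -1.0]
opening: 0.196
grasp_force: 59.1
```

Request:
step_arm(plan="0 0 0 22 -50 0 240; 0 0 -3 44 -95 0 240; 0 0 -5 62 -140 0 240; 0 0 -7 80 -185 0 240; 0 0 -9 98 -230 0 240; 0 0 -9 116 -275 0 240; 0 0 -9 134 -315 0 240; 0 0 -9 152 -355 0 240")

```text
clock: 10.4
eef_pos: [644.5, -29.5, 328.6]
tcp_rot: [-3.141, -0.001, 2.529]
contact_force: [0.3, 0.7, -1.6]
opening: 0.199
grasp_force: 59.0
```

Request:
step_arm(plan="0 0 0 20 -40 0 240; 0 0 0 38 -75 0 240; 0 0 0 45 -95 0 240; 0 0 0 45 -95 0 240")

```text
clock: 10.8
eef_pos: [689.6, -125.1, 328.2]
tcp_rot: [-3.14, -0.001, 2.527]
contact_force: [0.9, 0.5, -2.0]
opening: 0.197
grasp_force: 59.0
```

```bash
python3 st.py;python3 -c "
from h import *
a,da=grab('scene');b,db=grab('top','t6.png')
np.savez('f2.npz',a=a,da=da,b=b,db=db)
A=cv2.resize(a[80:220,220:380],None,fx=2.5,fy=2.5,interpolation=cv2.INTER_CUBIC)[:,:,::-1]
B=cv2.resize(b[60:190,300:440],None,fx=2.7,fy=2.7,interpolation=cv2.INTER_CUBIC)[:,:,::-1]
o=np.zeros((360,790,3),np.uint8);o[:350,:400]=A;o[:351,405:783]=B;cv2.imwrite('pics/c6.png',o)"
```

```text
10.8 [ 689.6 -125.1  328.2] [-1.7992e+02 -8.0000e-02  1.4477e+02] q [-0.18  0.42  1.36 -0.    1.37 -1.14] F [ 0.9  0.5 -2. ] T [-0.05 -0.07 -0.03] op 0.197 g 59.0
```

View pics/c6.png

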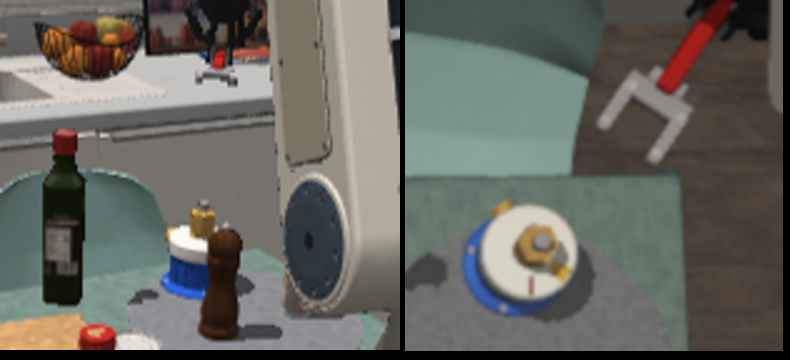

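The spanner is held level, with its jaw at (645,115) in the right-hand panel, pointing at the nut at (540,245). Next I'll measure the jaw axis relative to the TCP.

```bash
cat > jaw.py <<'E'
from h import *
def jaw(b,db,zt,tcp,yaw):
    P=pts('top',db);h=cv2.cvtColor(b,cv2.COLOR_RGB2HSV)
    d=np.array([np.cos(yaw),np.sin(yaw)]);n=np.array([-d[1],d[0]])
    R=(P[...,:2]-tcp[:2])
    A=R@d;L=R@n
    k=(A>40)&(A<160)&(abs(L)<55)&(abs(P[...,2]-zt)<25)
    red=((h[...,0]<10)|(h[...,0]>170))&(h[...,1]>120)
    out={}
    for nm,m in(('head',k&~red&(h[...,1]<60)),('red',k&red)):
        v,u=np.nonzero(m);q=plane('top',np.c_[u,v],zt if nm=='head' else zt+8)[:,:2]-tcp[:2];a=q@d;l=q@n
        print(nm,len(u),'z',np.round(np.percentile(P[v,u,2],[10,50,90]),1),'a',a.min().round(1),a.max().round(1),'l',l.min().round(1),l.max().round(1))
        if nm=='head':
            for s in(1,-1):
                j=(s*l>14)&(a>a.max()-45);w=np.polyfit(a[j],l[j],1);print(' prong',s,j.sum(),'tip a',a[j].max().round(1),'mean l',l[j].mean().round(2),'slope',w[0].round(3))
        else: print(' red l mean',l.mean().round(2),'slope',np.polyfit(a,l,1)[0].round(3))
E
python3 -c "
from jaw import *
f=np.load('f2.npz');jaw(f['b'],f['db'],327.7,np.array([689.6,-125.1]),np.radians(144.77))
b=f['b'];h=cv2.cvtColor(b,cv2.COLOR_RGB2HSV);P=pts('top',f['db'])
k=np.zeros(h.shape[:2],bool);k[135:162,334:362]=1
v,u=np.nonzero(k&(P[...,2]>140));print(len(u),plane('top',np.c_[u,v],146).mean(0))
w=k&(h[...,1]<45)&(h[...,2]>185);k2=np.zeros_like(k);k2[125:180,320:375]=1;w=k2&(h[...,1]<45)&(h[...,2]>180)
v,u=np.nonzero(w);print(cv2.minEnclosingCircle(plane('top',np.c_[u,v],88)[:,:2].astype(np.float32)))
"
```

```text
head 488 z [323.  327.1 329.9] a 63.7 143.8 l -36.3 28.6
 prong 1 101 tip a 143.8 mean l 21.88 slope -0.007
 prong -1 105 tip a 143.6 mean l -29.48 slope -0.085
red 137 z [331.8 334.6 337.5] a 41.2 84.5 l -13.4 4.9
 red l mean -4.0 slope 0.007
38 [530.38491682  -9.00239647 146.        ]
((529.2064819335938, -6.5327677726745605), 48.99357604980469)
```

Request:
step_arm(plan="0 0 0 0 0 -50 240; 0 0 0 0 0 -100 240; 0 0 0 0 0 -150 240; 0 0 0 0 0 -190 240; 0 0 0 0 0 -207 240; 0 0 0 0 0 -207 240; 0 0 0 0 0 -207 240; 0 0 0 0 0 -207 240")

```text
clock: 11.7
eef_pos: [691.3, -122.5, 126.0]
tcp_rot: [3.14, 0.004, 2.53]
contact_force: [0.6, -0.5, -1.2]
opening: 0.194
grasp_force: 59.0
```

```bash
python3 st.py;python3 -c "
from jaw import *
s=r.sense();b,db=grab('top');np.savez('f3.npz',b=b,db=db)
t=s['eef_pos'];jaw(b,db,t[2]-.5,t,s['tcp_rot'][2])
h=cv2.cvtColor(b,cv2.COLOR_RGB2HSV);P=pts('top',db)
k=np.zeros(h.shape[:2],bool);k[135:162,334:362]=1
v,u=np.nonzero(k&(P[...,2]>140));c=plane('top',np.c_[u,v],146).mean(0)[:2];y=s['tcp_rot'][2]
m=k&(P[...,2]>119)&(h[...,1]>70)&(h[...,0]<30)
v,u=np.nonzero(m);q=cv2.convexHull(plane('top',np.c_[u,v],129)[:,:2].astype(np.float32));M=cv2.moments(q);g=np.array([M['m10'],M['m01']])/M['m00']
for w in(c,g,np.array([529.2,-10.5])):print(w,'along',(w-t[:2])@[np.cos(y),np.sin(y)],'lat',(w-t[:2])@[-np.sin(y),np.cos(y)])
"
```

```text
11.7 [ 691.3 -122.5  126. ] [179.89   0.22 144.94] q [-0.18  0.58  1.55  0.    1.   -1.14] F [ 0.6 -0.5 -1.2] T [-0.1  -0.14 -0.01] op 0.194 g 59.0
head 338 z [119.7 123.9 127.2] a 62.0 141.0 l -35.1 29.5
 prong 1 75 tip a 141.0 mean l 22.85 slope 0.011
 prong -1 72 tip a 140.8 mean l -28.33 slope -0.084
red 96 z [128.9 131.7 135. ] a 39.6 82.2 l -12.5 6.1
 red l mean -3.11 slope 0.012
[515.15875298 -18.82008369] along 203.71747897861434 lat 16.33527896485156
[526.56908104  -8.9363281 ] along 200.05501906395938 lat 1.69046424165773
[529.2 -10.5] along 197.0032502315949 lat 1.4591389167227709
```

Request:
step_arm(plan="0 0 0 -1 -1.4 -4 240; 0 0 0 -10.8 5.5 -4 240; 0 0 0 -20.6 12.4 -4 240; 0 0 0 -25.6 15.8 -4 240; 0 0 0 -25.6 15.8 -4 240; 0 0 0 -25.6 15.8 -4 240")

```text
clock: 12.35
eef_pos: [664.0, -106.6, 119.3]
tcp_rot: [3.141, 0.001, 2.53]
contact_force: [0.1, 0.3, -2.1]
opening: 0.194
grasp_force: 59.0
```

```bash
cat > rel.py <<'E'
from h import *
s=r.sense();t=s['eef_pos'];y=s['tcp_rot'][2];w=np.array([529.2,-10.5])-t[:2]
print('along-121.6',(w@[np.cos(y),np.sin(y)]-121.6).round(1),'lat',(w@[-np.sin(y),np.cos(y)]).round(2))
E
python3 st.py; python3 rel.py
```

```text
12.35 [ 664.  -106.6  119.3] [1.7999e+02 3.0000e-02 1.4494e+02] q [-0.16  0.55  1.62 -0.    0.97 -1.12] F [ 0.1  0.3 -2.1] T [-0.1  -0.09  0.02] op 0.194 g 59.0
along-121.6 44.0 lat -1.18
```

Request:
step_arm(plan="0 0 0 0.6 0.8 0 240; 0 0 0 0.6 0.8 0 240; 0 0 0 -6 5.4 0 240; 0 0 0 -12.5 10 0 240; 0 0 0 -19 14.6 0 240; 0 0 0 -19 14.6 0 240")

```text
clock: 12.95
eef_pos: [643.6, -91.3, 118.9]
tcp_rot: [-3.141, -0.001, 2.53]
contact_force: [0.6, -0.1, -1.7]
opening: 0.196
grasp_force: 59.0
```

```bash
python3 st.py; python3 rel.py
```

```text
12.95 [643.6 -91.3 118.9] [-1.7997e+02 -7.0000e-02  1.4495e+02] q [-0.14  0.53  1.67  0.    0.94 -1.1 ] F [ 0.6 -0.1 -1.7] T [-0.09 -0.1   0.04] op 0.196 g 59.0
along-121.6 18.5 lat -0.46
```

Request:
step_arm(plan="0 0 0 -4.5 3.2 0 240; 0 0 0 -9 6.3 0 240; 0 0 0 -13.9 9.8 0 240; 0 0 0 -13.9 9.8 0 240; 0 0 0 -13.9 9.8 0 240")

```text
clock: 13.45
eef_pos: [631.1, -82.2, 119.1]
tcp_rot: [3.142, 0.0, 2.53]
contact_force: [-0.2, -1.3, -0.8]
opening: 0.197
grasp_force: 59.0
```

```bash
python3 st.py; python3 rel.py; python3 -c "
from jaw import *
s=r.sense();b,db=grab('top');np.savez('f4.npz',b=b,db=db)
cv2.imwrite('pics/c7.png',cv2.resize(b[110:185,310:400],None,fx=6,fy=6,interpolation=cv2.INTER_CUBIC)[:,:,::-1])"
```

```text
13.45 [631.1 -82.2 119.1] [1.8000e+02 1.0000e-02 1.4493e+02] q [-0.13  0.51  1.71 -0.    0.93 -1.09] F [-0.2 -1.3 -0.8] T [-0.01 -0.08  0.  ] op 0.197 g 59.0
along-121.6 3.0 lat -0.19
```

View pics/c7.png

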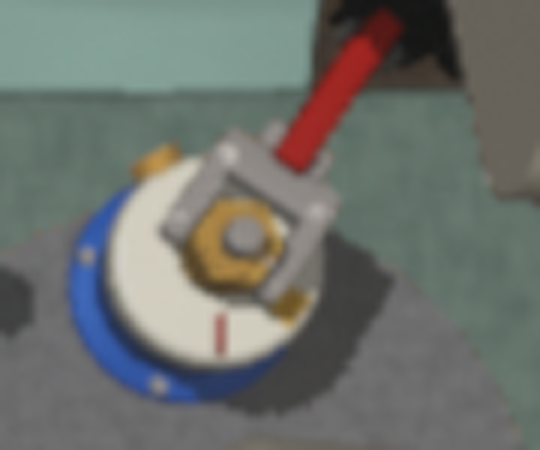

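The jaw encloses the nut at (237,243), and the red mark at (220,335) is still ahead clockwise. Next I'll work out the arc rows.

```bash
python3 -c "
import numpy as np
for s in(0,48):
  f=lambda a:(123.3 if a else 124.6)*np.array([np.cos(np.radians(-35.1-a)),np.sin(np.radians(-35.1-a))])
  for a in range(s+(6 if s==0 else 3),s+50 if s==0 else 72,6 if s==0 else 3):print(s-a,np.round(f(a)-f(s),1))
"
```

```text
-6 [-9.  -9.4]
-12 [-18.  -18.7]
-18 [-27.9 -27. ]
-24 [-38.6 -34.2]
-30 [-50.  -40.2]
-36 [-62. -45.]
-42 [-74.4 -48.5]
-48 [-87.1 -50.8]
-3 [-6.4 -0.6]
-6 [-12.9  -0.9]
-9 [-19.3  -0.8]
-12 [-25.8  -0.4]
-15 [-32.2   0.3]
-18 [-38.6   1.4]
-21 [-44.9   2.8]
```

Request:
step_arm(plan="0 0 -6 -9 -9.4 0 240; 0 0 -12 -18 -18.7 0 240; 0 0 -18 -27.9 -27 0 240; 0 0 -24 -38.6 -34.2 0 240; 0 0 -30 -50 -40.2 0 240; 0 0 -36 -62 -45 0 240; 0 0 -42 -74.4 -48.5 0 240; 0 0 -48 -87.1 -50.8 0 240")

```text
clock: 14.3
eef_pos: [543.8, -133.7, 119.1]
tcp_rot: [3.141, 0.001, 1.688]
contact_force: [1.0, 2.1, -1.9]
opening: 0.202
grasp_force: 58.9
```

```bash
python3 st.py; python3 rel.py
```

```text
14.3 [ 543.8 -133.7  119.1] [1.7998e+02 3.0000e-02 9.6690e+01] q [-0.24  0.41  1.88 -0.    0.86 -0.36] F [ 1.   2.1 -1.9] T [0.09 0.03 0.24] op 0.202 g 58.9
along-121.6 2.5 lat 0.17
```

Turning well at about 0.24 N m. Now slowly to the stop.

Request:
step_arm(plan="0 0 -3 -6.4 -0.6 0 240; 0 0 -6 -12.9 -0.9 0 240; 0 0 -9 -19.3 -0.8 0 240; 0 0 -12 -25.8 -0.4 0 240; 0 0 -12 -25.8 -0.4 0 240; 0 0 -12 -25.8 -0.4 0 240")

```text
clock: 14.9
eef_pos: [518.4, -133.9, 119.1]
tcp_rot: [3.141, 0.0, 1.484]
contact_force: [-0.6, -3.4, -2.0]
opening: 0.199
grasp_force: 59.0
```

```bash
python3 st.py; python3 rel.py
```

```text
14.9 [ 518.4 -133.9  119.1] [1.7998e+02 3.0000e-02 8.5010e+01] q [-0.26  0.37  1.93 -0.    0.84 -0.17] F [-0.6 -3.4 -2. ] T [-0.6   0.08  0.12] op 0.199 g 59.0
along-121.6 2.3 lat -0.02
```

Request:
step_arm(plan="0 0 -2 -4.3 0.2 0 240; 0 0 -4 -8.5 0.6 0 240; 0 0 -4 -8.5 0.6 0 240; 0 0 -4 -8.5 0.6 0 240")

```text
clock: 15.3
eef_pos: [509.9, -132.9, 119.0]
tcp_rot: [-3.142, -0.0, 1.414]
contact_force: [-0.0, -0.8, -2.5]
opening: 0.195
grasp_force: 59.0
```

```bash
python3 st.py; python3 rel.py
```

```text
15.3 [ 509.9 -132.9  119. ] [-180.     -0.     81.02] q [-0.26  0.36  1.95  0.    0.83 -0.1 ] F [-0.  -0.8 -2.5] T [-0.27  0.13  0.09] op 0.195 g 59.0
along-121.6 2.3 lat 0.05
```

Request:
step_arm(plan="0 0 -2 -4.3 0.4 0 240; 0 0 -4 -8.5 0.9 0 240; 0 0 -4 -8.5 0.9 0 240; 0 0 -4 -8.5 0.9 0 240")

```text
clock: 15.7
eef_pos: [501.7, -132.1, 119.1]
tcp_rot: [3.141, 0.0, 1.345]
contact_force: [1.4, -0.9, -2.3]
opening: 0.195
grasp_force: 59.0
```

```bash
python3 st.py; python3 rel.py
```

```text
15.7 [ 501.7 -132.1  119.1] [1.7996e+02 1.0000e-02 7.7040e+01] q [-0.26  0.35  1.97 -0.    0.82 -0.03] F [ 1.4 -0.9 -2.3] T [-0.3  -0.15  0.31] op 0.195 g 59.0
along-121.6 3.1 lat 0.51
```

Request:
step_arm(plan="0 0 -2 -4.3 0.6 0 240; 0 0 -4 -8.4 1.3 0 240; 0 0 -4 -8.4 1.3 0 240; 0 0 -4 -8.4 1.3 0 240")

```text
clock: 16.1
eef_pos: [493.9, -131.1, 119.4]
tcp_rot: [3.14, 0.0, 1.275]
contact_force: [3.9, -3.9, -2.1]
opening: 0.196
grasp_force: 59.3
```

```bash
python3 st.py; python3 rel.py
```

```text
16.1 [ 493.9 -131.1  119.4] [1.7989e+02 2.0000e-02 7.3050e+01] q [-0.26  0.34  1.98 -0.    0.81  0.03] F [ 3.9 -3.9 -2.1] T [-0.74 -0.68  0.78] op 0.196 g 59.3
along-121.6 4.1 lat 1.34
```

```bash
python3 -c "
from jaw import *
b,db=grab('top');np.savez('f5.npz',b=b,db=db)
cv2.imwrite('pics/c8.png',cv2.resize(b[125:205,310:385],None,fx=7,fy=7,interpolation=cv2.INTER_CUBIC)[:,:,::-1])"
```

```text
(no output)
```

View pics/c8.png

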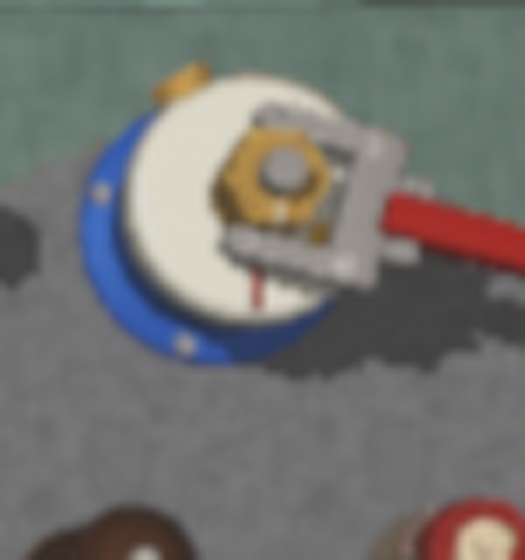

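The handle now lies at about -103° and the white line at (280,212) points nearly at the red mark (258,290). One more push to confirm the hard stop.

Request:
step_arm(plan="0 0 -2 -5 -1 0 240; 0 0 -2 -5 -1 0 240; 0 0 -2 -5 -1 0 240")

```text
clock: 16.45
eef_pos: [489.1, -130.6, 119.2]
tcp_rot: [3.14, -0.002, 1.238]
contact_force: [7.7, 7.6, -3.0]
opening: 0.193
grasp_force: 59.2
```

```bash
python3 st.py; python3 rel.py
```

```text
16.45 [ 489.1 -130.6  119.2] [ 1.799e+02 -1.300e-01  7.095e+01] q [-0.27  0.34  1.99  0.    0.81  0.06] F [ 7.7  7.6 -3. ] T [ 0.91 -1.21  0.79] op 0.193 g 59.2
along-121.6 5.0 lat 1.34
```

```bash
python3 -c "
from h import *
b,db=grab('top');np.savez('f6.npz',b=b,db=db)
h=cv2.cvtColor(b,cv2.COLOR_RGB2HSV);P=pts('top',db)
k=((h[...,0]<8)|(h[...,0]>172))&(h[...,1]>150);m=np.zeros(k.shape,bool);m[145:172,364:410]=1
v,u=np.nonzero(k&m&(P[...,2]>100));q=plane('top',np.c_[u,v],127)[:,:2];c=q.mean(0);V=np.linalg.svd(q-c)[2][0];print(len(u),c,'heading',np.degrees(np.arctan2(V[1],V[0]))%180)
g=(h[...,1]<50)&(abs(P[...,2]-119)<7);m[:]=0;m[130:175,340:372]=1
v,u=np.nonzero(g&m);q=plane('top',np.c_[u,v],119)[:,:2];print(len(u),cv2.minAreaRect(q.astype(np.float32)))
c=r.get_calibration('top');T=np.array(c['world_from_camera']);K=np.array(c['K'])
S=cv2.GaussianBlur(b,(0,0),.5).astype(float)
for deg in range(130,250,10):
  o=[]
  for R in(10,12,14,16,18):
    w=np.array([529.8+R*np.cos(np.radians(deg)),-8+R*np.sin(np.radians(deg)),129]);x=K@(T[:3,:3].T@(w-T[:3,3]));x/=x[2]
    p=cv2.getRectSubPix(b,(1,1),(float(x[0]),float(x[1])))[0,0].astype(float);o.append(round(p[2]/p[0],2))
  print(deg,o)
"
```

```text
151 [500.76162907 -88.01095437] heading 72.4632999027802
308 ((521.2570190429688, -33.316490173339844), (75.3403091430664, 66.05477905273438), 72.11712646484375)
130 [np.float64(0.46), np.float64(0.43), np.float64(0.42), np.float64(0.42), np.float64(0.43)]
140 [np.float64(0.46), np.float64(0.43), np.float64(0.41), np.float64(0.41), np.float64(0.42)]
150 [np.float64(0.48), np.float64(0.43), np.float64(0.42), np.float64(0.42), np.float64(0.42)]
160 [np.float64(0.5), np.float64(0.47), np.float64(0.46), np.float64(0.45), np.float64(0.44)]
170 [np.float64(0.56), np.float64(0.55), np.float64(0.55), np.float64(0.54), np.float64(0.55)]
180 [np.float64(0.61), np.float64(0.62), np.float64(0.64), np.float64(0.66), np.float64(0.68)]
190 [np.float64(0.62), np.float64(0.63), np.float64(0.63), np.float64(0.62), np.float64(0.61)]
200 [np.float64(0.59), np.float64(0.52), np.float64(0.46), np.float64(0.46), np.float64(0.47)]
210 [np.float64(0.59), np.float64(0.47), np.float64(0.44), np.float64(0.43), np.float64(0.45)]
220 [np.float64(0.65), np.float64(0.5), np.float64(0.44), np.float64(0.42), np.float64(0.48)]
230 [np.float64(0.7), np.float64(0.54), np.float64(0.46), np.float64(0.46), np.float64(0.52)]
240 [np.float64(0.75), np.float64(0.59), np.float64(0.48), np.float64(0.48), np.float64(0.55)]
```

Request:
step_arm(plan="0 0 5 13 -2 0 240; 0 0 10 24 -4 0 240; 0 0 15 35 -5 0 240; 0 0 15 35 -5 0 240; 0 0 15 35 -5 0 240")

```text
clock: 17.0
eef_pos: [521.3, -136.7, 118.4]
tcp_rot: [-3.138, 0.0, 1.499]
contact_force: [-3.2, -3.6, 0.5]
opening: 0.196
grasp_force: 59.8
```

```bash
python3 st.py; python3 rel.py
```

```text
17.0 [ 521.3 -136.7  118.4] [-179.82    0.     85.86] q [-0.26  0.38  1.92 -0.    0.84 -0.19] F [-3.2 -3.6  0.5] T [-0.53  0.4   0.65] op 0.196 g 59.8
along-121.6 4.9 lat 1.25
```

```bash
cat > line.py <<'E'
from h import *
b,db=grab('top');h=cv2.cvtColor(b,cv2.COLOR_RGB2HSV);P=pts('top',db)
k=((h[...,0]<8)|(h[...,0]>172))&(h[...,1]>150);m=np.zeros(k.shape,bool);m[115:175,350:410]=1
v,u=np.nonzero(k&m&(P[...,2]>100))
if len(u)>20:
  q=plane('top',np.c_[u,v],127)[:,:2];V=np.linalg.svd(q-q.mean(0))[2][0];print(len(u),'heading',np.degrees(np.arctan2(V[1],V[0]))%180)
c=r.get_calibration('top');T=np.array(c['world_from_camera']);K=np.array(c['K'])
D=np.arange(130,250,6);o=[]
for deg in D:
  l=[]
  for R in(12,14,16,18):
    w=np.array([529.8+R*np.cos(np.radians(deg)),-8+R*np.sin(np.radians(deg)),129]);x=K@(T[:3,:3].T@(w-T[:3,3]));x/=x[2]
    p=cv2.getRectSubPix(b,(1,1),(float(x[0]),float(x[1])))[0,0].astype(float);l.append(p[2]/p[0])
  o.append(np.mean(l[:]))
print(dict(zip(D.tolist(),np.round(o,2).tolist())))
E
python3 line.py; python3 st.py
```

```text
158 heading 87.1674955384442
{130: 0.43, 136: 0.43, 142: 0.43, 148: 0.42, 154: 0.42, 160: 0.42, 166: 0.43, 172: 0.44, 178: 0.48, 184: 0.58, 190: 0.66, 196: 0.7, 202: 0.65, 208: 0.56, 214: 0.48, 220: 0.46, 226: 0.46, 232: 0.48, 238: 0.5, 244: 0.53}
17.05 [ 521.2 -136.7  118.5] [-179.83    0.     85.84] q [-0.26  0.38  1.92 -0.    0.84 -0.19] F [-3.7 -4.5  0.6] T [-0.52  0.39  0.72] op 0.195 g 59.8
```

The nut came back about 12° with the spanner. The jaw was 5 mm or more short of full engagement, so it had cammed at the rounded tips. I'll withdraw, re-align to the nut and insert fully.

Request:
step_arm(plan="0 0 0 -0.5 -8 0 240; 0 0 0 -1 -16 0 240; 0 0 0 -2 -28 0 240; 0 0 0 -3 -42 0 240; 0 0 0 -3 -42 0 240; 0 0 0 -3 -42 0 240")

```text
clock: 17.65
eef_pos: [519.5, -179.5, 119.0]
tcp_rot: [-3.142, -0.0, 1.498]
contact_force: [0.9, 1.1, -2.7]
opening: 0.196
grasp_force: 59.2
```

```bash
python3 st.py; python3 rel.py; python3 line.py; python3 -c "
from jaw import *
s=r.sense();b,db=grab('top');np.savez('f7.npz',b=b,db=db);t=s['eef_pos'];jaw(b,db,t[2]-.5,t,s['tcp_rot'][2])
h=cv2.cvtColor(b,cv2.COLOR_RGB2HSV);P=pts('top',db);m=np.zeros(h.shape[:2],bool);m[135:165,335:365]=1
k=(m&(P[...,2]>115)&(h[...,0]>12)&(h[...,0]<28)&(h[...,1]>90)).astype(np.uint8)
v,u=np.nonzero(k&(P[...,2]>122));q=plane('top',np.c_[u,v],129)[:,:2];print('nut',len(u),q.mean(0),q.min(0),q.max(0))
# hex phase: radial extent
c=np.array([529.8,-8.3]);a=np.degrees(np.arctan2(*(q-c).T[::-1]))%360;R=np.hypot(*(q-c).T);o=R>19;print(np.sort(np.round(a[o])))
"
```

```text
17.65 [ 519.5 -179.5  119. ] [-1.800e+02 -1.000e-02  8.581e+01] q [-0.34  0.39  1.9   0.    0.85 -0.26] F [ 0.9  1.1 -2.7] T [-0.13  0.05  0.01] op 0.196 g 59.2
along-121.6 47.7 lat 2.7
162 heading 87.1028619319705
{130: 0.43, 136: 0.43, 142: 0.43, 148: 0.42, 154: 0.42, 160: 0.42, 166: 0.43, 172: 0.46, 178: 0.51, 184: 0.63, 190: 0.7, 196: 0.72, 202: 0.64, 208: 0.54, 214: 0.48, 220: 0.46, 226: 0.47, 232: 0.49, 238: 0.51, 244: 0.54}
head 351 z [111.9 117.3 120.9] a 63.1 160.4 l -33.4 33.1
 prong 1 45 tip a 160.4 mean l 26.2 slope -0.103
 prong -1 48 tip a 142.4 mean l -26.31 slope -0.013
red 90 z [119.7 124.8 128.6] a 40.0 82.2 l -6.6 10.4
 red l mean 1.79 slope -0.044
nut 103 [528.61708496  -6.94579405] [511.48364517 -27.14560633] [548.31785328  12.05898653]
[ 48.  93. 101. 118. 159. 201. 219. 231. 257. 343.]
```

Request:
step_arm(plan="0 0 5 15 0.5 0 240; 0 0 11 32 1.5 0 240; 0 0 16 47 4 0 240; 0 0 16 47 4 0 240; 0 0 16 47 4 0 240")

```text
clock: 18.25
eef_pos: [566.2, -174.3, 118.7]
tcp_rot: [-3.141, -0.0, 1.777]
contact_force: [-0.1, -0.0, -1.4]
opening: 0.196
grasp_force: 59.2
```

```bash
python3 st.py; python3 rel.py; cat > ax.py <<'E'
from h import *
# camera-only: spanner axis from red+head vs nut axis
s=r.sense();b,db=grab('top');t=s['eef_pos'];y=s['tcp_rot'][2];h=cv2.cvtColor(b,cv2.COLOR_RGB2HSV);P=pts('top',db)
d=np.array([np.cos(y),np.sin(y)]);n=np.array([-d[1],d[0]])
A=(P[...,:2]-t[:2])@d;L=(P[...,:2]-t[:2])@n
H=(abs(A-103)<45)&(abs(L)<45)&(abs(P[...,2]-t[2]+2)<6)&(h[...,1]<50)&(h[...,2]>60)
v,u=np.nonzero(H);q=plane('top',np.c_[u,v],t[2]-.5)[:,:2]
R=((h[...,0]<8)|(h[...,0]>172))&(h[...,1]>150)&(A>30)&(A<90)&(abs(L)<20)&(P[...,2]>100)
v,u=np.nonzero(R);qr=plane('top',np.c_[u,v],t[2]+7)[:,:2]
rect=cv2.minAreaRect(q.astype(np.float32));print('head rect',rect)
V=np.linalg.svd(qr-qr.mean(0))[2][0];V*=np.sign(V@d);print('red heading',np.degrees(np.arctan2(V[1],V[0])))
ax=np.array(rect[0])-qr.mean(0);print('axis heading red->head centre',np.degrees(np.arctan2(ax[1],ax[0])))
ax/=np.hypot(*ax);nn=np.array([-ax[1],ax[0]])
nut=np.array([529.6,-8.3]);w=nut-np.array(rect[0]);print('nut from head centre: along',w@ax,'lat',w@nn)
E
python3 ax.py
```

```text
18.25 [ 566.2 -174.3  118.7] [-1.7995e+02 -2.0000e-02  1.0183e+02] q [-0.3   0.45  1.81 -0.    0.89 -0.51] F [-0.1 -0.  -1.4] T [-0.14  0.02  0.03] op 0.196 g 59.2
along-121.6 46.3 lat 2.66
head rect ((546.628173828125, -74.66301727294922), (64.70630645751953, 76.05895233154297), 11.046844482421875)
red heading 100.17645057080234
axis heading red->head centre 99.84227133583055
nut from head centre: along 68.29702575265247 lat 5.4336947680305
```

Request:
step_arm(plan="0 0 0 -3 -0.6 0 240; 0 0 0 -3 -0.6 0 240; 0 0 0 -5 9.2 0 240; 0 0 0 -6.5 17 0 240; 0 0 0 -7.7 22.9 0 240; 0 0 0 -8.5 26.8 0 240; 0 0 0 -8.5 26.8 0 240; 0 0 0 -8.5 26.8 0 240")

```text
clock: 19.1
eef_pos: [558.4, -147.8, 119.1]
tcp_rot: [3.141, 0.0, 1.779]
contact_force: [0.4, -1.1, -1.5]
opening: 0.199
grasp_force: 59.2
```

```bash
python3 st.py; python3 rel.py; python3 ax.py;python3 line.py
```

```text
19.1 [ 558.4 -147.8  119.1] [1.7999e+02 1.0000e-02 1.0195e+02] q [-0.26  0.43  1.84 -0.    0.87 -0.47] F [ 0.4 -1.1 -1.5] T [-0.12 -0.02 -0.03] op 0.199 g 59.2
along-121.6 18.8 lat 0.1
head rect ((538.903564453125, -47.7666015625), (64.70782470703125, 75.53294372558594), 12.68274974822998)
red heading 100.8283419022197
axis heading red->head centre 99.76796499462186
nut from head centre: along 40.472879670312345 lat 2.4728448432920596
162 heading 103.2460404817549
{130: 0.43, 136: 0.43, 142: 0.42, 148: 0.42, 154: 0.42, 160: 0.42, 166: 0.43, 172: 0.46, 178: 0.51, 184: 0.62, 190: 0.7, 196: 0.72, 202: 0.65, 208: 0.54, 214: 0.48, 220: 0.46, 226: 0.47, 232: 0.48, 238: 0.51, 244: 0.53}
```

Request:
step_arm(plan="0 0 0 -1.2 6 0 240; 0 0 0 -2.4 12 0 240; 0 0 0 -3.3 16 0 240; 0 0 0 -4.1 20 0 240; 0 0 0 -4.1 20 0 240; 0 0 0 -4.1 20 0 240")

```text
clock: 19.8
eef_pos: [554.2, -127.8, 119.0]
tcp_rot: [3.142, 0.0, 1.779]
contact_force: [-0.5, -0.0, -0.8]
opening: 0.192
grasp_force: 59.2
```

```bash
python3 st.py; python3 rel.py; python3 ax.py;python3 line.py
```

```text
19.8 [ 554.2 -127.8  119. ] [1.7999e+02 1.0000e-02 1.0195e+02] q [-0.23  0.42  1.86 -0.    0.86 -0.44] F [-0.5 -0.  -0.8] T [-0.09 -0.02 -0.02] op 0.192 g 59.2
along-121.6 -1.7 lat 0.18
head rect ((534.349853515625, -27.482696533203125), (65.23912048339844, 76.42357635498047), 11.291238784790039)
red heading 100.94241168359032
axis heading red->head centre 99.92963534526709
nut from head centre: along 19.71440299232113 lat 1.3708644576390066
159 heading 102.87950215393461
{130: 0.42, 136: 0.42, 142: 0.42, 148: 0.42, 154: 0.42, 160: 0.42, 166: 0.43, 172: 0.46, 178: 0.51, 184: 0.62, 190: 0.7, 196: 0.72, 202: 0.64, 208: 0.54, 214: 0.48, 220: 0.46, 226: 0.46, 232: 0.48, 238: 0.5, 244: 0.53}
```

Request:
step_arm(plan="0 0 -4 -8.2 -1.5 0 240; 0 0 -8 -16.6 -2.3 0 240; 0 0 -12 -24.9 -2.6 0 240; 0 0 -16 -33.3 -2.4 0 240; 0 0 -16 -33.3 -2.4 0 240; 0 0 -16 -33.3 -2.4 0 240")

```text
clock: 20.5
eef_pos: [520.9, -130.5, 119.0]
tcp_rot: [-3.141, 0.0, 1.501]
contact_force: [-1.4, -0.3, -2.4]
opening: 0.198
grasp_force: 59.2
```

```bash
python3 st.py; python3 rel.py; python3 line.py
```

```text
20.5 [ 520.9 -130.5  119. ] [-179.99    0.     86.03] q [-0.25  0.38  1.93 -0.    0.84 -0.18] F [-1.4 -0.3 -2.4] T [-0.11  0.2   0.1 ] op 0.198 g 59.2
along-121.6 -1.4 lat 0.02
155 heading 86.97269902046861
{130: 0.42, 136: 0.42, 142: 0.42, 148: 0.42, 154: 0.42, 160: 0.43, 166: 0.45, 172: 0.51, 178: 0.59, 184: 0.66, 190: 0.66, 196: 0.61, 202: 0.54, 208: 0.48, 214: 0.45, 220: 0.46, 226: 0.48, 232: 0.49, 238: 0.51, 244: 0.52}
```

Request:
step_arm(plan="0 0 -2 -4.2 0.4 0 240; 0 0 -4 -8.3 0.9 0 240; 0 0 -6 -12.5 1.6 0 240; 0 0 -6 -12.5 1.6 0 240; 0 0 -6 -12.5 1.6 0 240")

```text
clock: 21.05
eef_pos: [508.6, -128.8, 119.0]
tcp_rot: [-3.142, 0.0, 1.397]
contact_force: [-0.3, -1.4, -1.7]
opening: 0.196
grasp_force: 59.2
```

```bash
python3 st.py; python3 rel.py; python3 line.py
```

```text
21.05 [ 508.6 -128.8  119. ] [-1.800e+02  1.000e-02  8.003e+01] q [-0.25  0.36  1.95 -0.    0.83 -0.08] F [-0.3 -1.4 -1.7] T [-0.3   0.2   0.18] op 0.196 g 59.2
along-121.6 -1.5 lat 0.2
150 heading 81.35205147702717
{130: 0.42, 136: 0.43, 142: 0.43, 148: 0.43, 154: 0.43, 160: 0.46, 166: 0.51, 172: 0.6, 178: 0.69, 184: 0.73, 190: 0.67, 196: 0.54, 202: 0.47, 208: 0.45, 214: 0.44, 220: 0.46, 226: 0.47, 232: 0.49, 238: 0.51, 244: 0.52}
```

Request:
step_arm(plan="0 0 -2 -4.1 0.8 0 240; 0 0 -3 -6.2 1.2 0 240; 0 0 -5 -10.2 2.2 0 240; 0 0 -5 -10.2 2.2 0 240; 0 0 -5 -10.2 2.2 0 240")

```text
clock: 21.6
eef_pos: [499.0, -126.4, 119.2]
tcp_rot: [3.14, -0.0, 1.309]
contact_force: [4.3, 2.0, -2.8]
opening: 0.197
grasp_force: 59.3
```

```bash
python3 st.py; python3 rel.py; python3 line.py
```

```text
21.6 [ 499.  -126.4  119.2] [ 1.7992e+02 -3.0000e-02  7.5000e+01] q [-0.25  0.35  1.98  0.    0.82  0.01] F [ 4.3  2.  -2.8] T [ 0.19 -0.67  0.56] op 0.197 g 59.3
along-121.6 -1.9 lat 0.83
150 heading 76.5816851867288
{130: 0.42, 136: 0.42, 142: 0.42, 148: 0.42, 154: 0.43, 160: 0.45, 166: 0.5, 172: 0.57, 178: 0.64, 184: 0.66, 190: 0.62, 196: 0.51, 202: 0.46, 208: 0.44, 214: 0.44, 220: 0.45, 226: 0.47, 232: 0.49, 238: 0.5, 244: 0.51}
```

Request:
step_arm(plan="0 0 3 6.5 -1 0 240; 0 0 6 13 -2.5 0 240; 0 0 6 13 -2.5 0 240; 0 0 6 13 -2.5 0 240")

```text
clock: 22.05
eef_pos: [510.5, -128.8, 118.7]
tcp_rot: [-3.14, -0.0, 1.411]
contact_force: [-1.1, 1.4, -0.4]
opening: 0.195
grasp_force: 59.4
```

```bash
python3 st.py; python3 rel.py; python3 line.py
```

```text
22.05 [ 510.5 -128.8  118.7] [-1.7992e+02 -1.0000e-02  8.0860e+01] q [-0.25  0.36  1.95  0.    0.83 -0.09] F [-1.1  1.4 -0.4] T [ 0.31 -0.02  0.24] op 0.195 g 59.4
along-121.6 -1.8 lat 0.37
151 heading 82.95274798797365
{130: 0.43, 136: 0.42, 142: 0.42, 148: 0.42, 154: 0.42, 160: 0.43, 166: 0.46, 172: 0.55, 178: 0.63, 184: 0.69, 190: 0.69, 196: 0.6, 202: 0.52, 208: 0.47, 214: 0.46, 220: 0.47, 226: 0.48, 232: 0.49, 238: 0.5, 244: 0.52}
```

Request:
step_arm(plan="0 0 0 -0.2 -1.5 0 240; 0 0 -3 -6.5 -0.5 0 240; 0 0 -5 -10.6 0.5 0 240; 0 0 -7 -14.7 1.7 0 240; 0 0 -7 -14.7 1.7 0 240; 0 0 -7 -14.7 1.7 0 240")

```text
clock: 22.7
eef_pos: [497.1, -126.4, 119.2]
tcp_rot: [3.14, -0.001, 1.29]
contact_force: [3.9, 9.1, -3.2]
opening: 0.197
grasp_force: 59.4
```

```bash
python3 st.py; python3 rel.py; python3 line.py
```

```text
22.7 [ 497.1 -126.4  119.2] [ 1.7992e+02 -8.0000e-02  7.3900e+01] q [-0.25  0.34  1.98  0.    0.82  0.03] F [ 3.9  9.1 -3.2] T [ 1.22 -0.69  0.76] op 0.197 g 59.4
along-121.6 -1.4 lat 1.3
148 heading 75.54603694908546
{130: 0.42, 136: 0.42, 142: 0.42, 148: 0.42, 154: 0.43, 160: 0.45, 166: 0.5, 172: 0.57, 178: 0.64, 184: 0.66, 190: 0.62, 196: 0.51, 202: 0.46, 208: 0.45, 214: 0.44, 220: 0.46, 226: 0.47, 232: 0.49, 238: 0.51, 244: 0.52}
```

Request:
step_arm(plan="0 0 1.5 3.5 -0.8 0 240; 0 0 3 6.5 -1.6 0 240; 0 0 3 6.5 -1.6 0 240; 0 0 3 6.5 -1.6 0 240")

```text
clock: 23.15
eef_pos: [502.2, -127.7, 118.7]
tcp_rot: [-3.14, -0.002, 1.341]
contact_force: [-0.1, 8.5, -1.5]
opening: 0.194
grasp_force: 59.4
```

```bash
python3 st.py; python3 rel.py; python3 line.py
```

```text
23.15 [ 502.2 -127.7  118.7] [-1.799e+02 -1.000e-01  7.685e+01] q [-0.25  0.35  1.97  0.    0.82 -0.02] F [-0.1  8.5 -1.5] T [ 1.42 -0.09  0.23] op 0.194 g 59.4
along-121.6 -1.4 lat 0.36
150 heading 78.2152464776412
{130: 0.43, 136: 0.43, 142: 0.43, 148: 0.42, 154: 0.43, 160: 0.44, 166: 0.49, 172: 0.6, 178: 0.7, 184: 0.74, 190: 0.69, 196: 0.55, 202: 0.48, 208: 0.45, 214: 0.44, 220: 0.46, 226: 0.47, 232: 0.49, 238: 0.5, 244: 0.52}
```

Request:
step_arm(plan="0 0 0 -0.9 -4 0 240; 0 0 0 -1.8 -8 0 240; 0 0 0 -2.7 -12 0 240; 0 0 0 -4 -18 0 240; 0 0 0 -4 -18 0 240")

```text
clock: 23.7
eef_pos: [498.7, -147.6, 119.1]
tcp_rot: [3.141, 0.001, 1.342]
contact_force: [0.0, 0.7, -0.5]
opening: 0.198
grasp_force: 59.3
```

```bash
python3 st.py; python3 rel.py; python3 line.py
```

```text
23.7 [ 498.7 -147.6  119.1] [1.7999e+02 3.0000e-02 7.6880e+01] q [-0.29  0.35  1.96 -0.    0.82 -0.06] F [ 0.   0.7 -0.5] T [-0.09  0.05 -0.03] op 0.198 g 59.3
along-121.6 18.9 lat 1.48
153 heading 78.31104776150251
{130: 0.43, 136: 0.43, 142: 0.43, 148: 0.43, 154: 0.43, 160: 0.46, 166: 0.51, 172: 0.61, 178: 0.69, 184: 0.73, 190: 0.68, 196: 0.54, 202: 0.47, 208: 0.45, 214: 0.44, 220: 0.46, 226: 0.47, 232: 0.5, 238: 0.52, 244: 0.54}
```

Request:
step_arm(plan="0 0 0 -3 -14 0 240; 0 0 0 -7.6 -34 0 240; 0 0 0 -8 -36 0 240; 0 0 0 -8 -36 50 240; 0 0 0 -8 -36 100 240; 0 0 0 -8 -36 150 240; 0 0 0 -8 -36 200 240; 0 0 0 -8 -36 210 240")

```text
clock: 24.55
eef_pos: [493.1, -184.0, 335.3]
tcp_rot: [3.132, 0.001, 1.342]
contact_force: [1.0, -0.1, -2.5]
opening: 0.199
grasp_force: 59.6
```

```bash
python3 st.py; python3 line.py
```

```text
24.55 [ 493.1 -184.   335.3] [1.7946e+02 7.0000e-02 7.6880e+01] q [-0.36  0.11  1.74  0.    1.28 -0.13] F [ 1.  -0.1 -2.5] T [-0.11 -0.05 -0.04] op 0.199 g 59.6
{130: 0.43, 136: 0.43, 142: 0.43, 148: 0.43, 154: 0.43, 160: 0.46, 166: 0.51, 172: 0.6, 178: 0.69, 184: 0.72, 190: 0.67, 196: 0.54, 202: 0.48, 208: 0.45, 214: 0.44, 220: 0.46, 226: 0.48, 232: 0.5, 238: 0.52, 244: 0.54}
```

Request:
step_arm(plan="0 0 5 0 30 0 240; 0 0 11 0 75 0 240; 0 0 18 0 120 0 240; 0 0 25 0 165 0 240; 0 0 32 0 210 0 240; 0 0 39 0 255 0 240; 0 0 46 0 300 0 240; 0 0 53 0 345 0 240")

```text
clock: 25.4
eef_pos: [489.9, 163.5, 327.0]
tcp_rot: [-3.139, -0.001, 2.272]
contact_force: [0.0, 0.7, -1.2]
opening: 0.196
grasp_force: 59.6
```

Request:
step_arm(plan="0 0 7 0 45 0 240; 0 0 13 0 90 0 240; 0 0 19 0 130 0 240; 0 0 24 0 155 0 240; 0 0 24 0 167 0 240; 0 0 24 0 167 0 240; 0 0 24 0 167 -20 240; 0 0 24 0 167 -20 240")

```text
clock: 26.2
eef_pos: [489.8, 326.8, 306.2]
tcp_rot: [-3.137, -0.002, 2.683]
contact_force: [-1.1, -0.2, -2.4]
opening: 0.196
grasp_force: 59.4
```

```bash
python3 st.py
```

```text
26.2 [489.8 326.8 306.2] [-1.7974e+02 -1.2000e-01  1.5375e+02] q [ 0.59  0.25  1.64 -0.    1.26 -0.53] F [-1.1 -0.2 -2.4] T [-0.09 -0.1  -0.02] op 0.196 g 59.4
```

Request:
step_arm(plan="0 0 0 2 0 -50 240; 0 0 0 3 1 -100 240; 0 0 0 3 1 -150 240; 0 0 0 3 1 -200 240; 0 0 0 3 1 -240 240; 0 0 0 3 1 -260 240; 0 0 0 3 1 -260 240; 0 0 0 3 1 -260 240")

```text
clock: 27.0
eef_pos: [494.5, 329.5, 49.8]
tcp_rot: [-3.142, 0.0, 2.685]
contact_force: [-0.1, -0.2, -1.6]
opening: 0.196
grasp_force: 59.5
```

```bash
python3 st.py
```

```text
27.0 [494.5 329.5  49.8] [-1.8000e+02  1.0000e-02  1.5383e+02] q [ 0.59  0.55  1.83 -0.    0.76 -0.53] F [-0.1 -0.2 -1.6] T [-0.05 -0.12 -0.03] op 0.196 g 59.5
```

Request:
step_arm(plan="0 0 0 -1 -1 -10 240; 0 0 0 -1 -1 -20 240; 0 0 0 -1 -1 -25 240; 0 0 0 -1 -1 -28 240; 0 0 0 -1 -1 -29 240; 0 0 0 -1 -1 -29 240; 0 0 0 -1 -1 -29 240")

```text
clock: 27.7
eef_pos: [492.8, 329.1, 20.5]
tcp_rot: [-3.141, -0.0, 2.687]
contact_force: [-1.6, -2.1, 6.1]
opening: 0.196
grasp_force: 62.0
```

```bash
python3 st.py
```

```text
27.7 [492.8 329.1  20.5] [-1.7998e+02 -1.0000e-02  1.5393e+02] q [ 0.59  0.59  1.85 -0.    0.7  -0.53] F [-1.6 -2.1  6.1] T [-0.32  0.35  0.03] op 0.196 g 62.0
```

Contact with the mat is felt at the pick-up height. Release and lift.

Request:
step_arm(plan="0 0 0 0 0 0 190; 0 0 0 0 0 0 150; 0 0 0 0 0 0 90; 0 0 0 0 0 0 0; 0 0 0 0 0 0 0; 0 0 0 0 0 0 0; 0 0 0 0 0 15 0; 0 0 0 0 0 40 0")

```text
clock: 28.5
eef_pos: [492.0, 328.4, 59.8]
tcp_rot: [-3.139, -0.001, 2.686]
contact_force: [1.0, 0.8, 0.4]
opening: 1.003
grasp_force: 0.0
```

Request:
step_arm(plan="0 0 0 0 0 50 0; 0 0 0 0 0 100 0; 0 0 0 0 0 150 0; 0 0 0 0 0 180 0; 0 0 0 0 0 180 0; 0 0 0 0 0 180 0")

```text
clock: 29.1
eef_pos: [493.0, 329.1, 241.4]
tcp_rot: [3.14, 0.001, 2.686]
contact_force: [-0.4, 0.1, -1.0]
opening: 0.998
grasp_force: 0.0
```

```bash
python3 st.py; python3 line.py; python3 - <<'E'
from h import *
b,db=grab('top');a,da=grab('scene');h=cv2.cvtColor(b,cv2.COLOR_RGB2HSV);P=pts('top',db)
f=np.load('f0.npz')
def red(x):
    h=cv2.cvtColor(x,cv2.COLOR_RGB2HSV);return ((h[...,0]<8)|(h[...,0]>172))&(h[...,1]>150)&(h[...,2]>80)
k=red(b);m=np.zeros(k.shape,bool);m[150:200,190:260]=1
v,u=np.nonzero(k&m);q=plane('top',np.c_[u,v],28)[:,:2];V=np.linalg.svd(q-q.mean(0))[2][0];print(len(u),q.mean(0),V,'z',np.percentile(P[v,u,2],[10,50,90]))
S=pts('scene',da);m[:]=0;m[195:222,212:240]=1;v,u=np.nonzero(red(a)&m);print('scene z',len(u),np.percentile(S[v,u,2],[50,95]))
for n,(u,v) in dict(oil=(272,124),cup=(208,226),jarA=(238,245),tin=(262,233),salt=(324,207),jarB=(378,204),pepper=(160,132)).items():
    print(n,np.abs(b[v-6:v+7,u-6:u+7].astype(int)-f['b'][v-6:v+7,u-6:u+7]).mean().round(1),end=' ')
E
```

```text
29.1 [493.  329.1 241.4] [1.7990e+02 6.0000e-02 1.5392e+02] q [ 0.59  0.31  1.71  0.    1.12 -0.53] F [-0.4  0.1 -1. ] T [ 0.03 -0.05  0.01] op 0.998 g 0.0
{130: 0.43, 136: 0.43, 142: 0.43, 148: 0.42, 154: 0.43, 160: 0.46, 166: 0.5, 172: 0.6, 178: 0.69, 184: 0.72, 190: 0.67, 196: 0.54, 202: 0.47, 208: 0.45, 214: 0.44, 220: 0.46, 226: 0.48, 232: 0.49, 238: 0.52, 244: 0.54}
100 [484.39486861 335.58130642] [-0.91673396  0.39949824] z [24.02072799 27.4404207  30.76583933]
scene z 90 [26.74096631 28.6271723 ]
oil 12.2 cup 7.6 jarA 5.8 tin 27.4 salt 53.2 jarB 8.0 pepper 5.0
```

```bash
python3 -c "
from rig import r
print(r.sign_off())"
```

```text
the job is handed in; nothing more can be done
None
```

The job is handed in: the nut was finger-tightened into the yellow band, then spanner-tightened to its stop with its white line at the red mark, and the spanner lies flat on the cork mat where it was; the first pass with the jaw not fully on slipped back about 12°, so I re-seated and re-tightened, and the only unconfirmed point is that the arm hid some bystanders in the last check, though no contact was felt.

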